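Set the injector pressure and hold the injection lever

TASK

At the micro-injector, turn the black dial on the white pressure regulator until its white line points at the orange flag, leaving the flag where it is. Only then swing the spring-return lever on the grey-blue valve box clockwise by its red post until its tail pointer stands in the green band, without ever running on into the red, and keep it there: the program finishes while the gripper is still holding the post against the spring, with the dial still at the flag. Leave the dish, bottle, tip box and tube rack where they stand.

Things in the scene. Friction and masses are not known exactly. Their poses are not given: they have to be found in the camera images.
- regulator: fixed white pressure regulator box, 140 x 140 x 50 mm high; origin at the centre of its underside, z up, +x its far side with two brass ports. The black dial turns about the vertical line through the origin; ticks on the top surround it.
- dial (a joint): angle of the dial in rad, 0 to 2.4, grows clockwise seen from above; at value q its white line points (q - 0.95) rad clockwise of the regulator's +x. It stays where it is left (light friction, about 0.04 N m).
- dial_grip (a point): on the dial's axis, 86 mm above the bench, at the height to grip. The dial has a skirt 68 mm in diameter (top 58 mm above the bench) and an upright bar grip 50 mm long, 14 mm thick, from the skirt up to 94 mm above the bench; the bar lies along the white line. This point's x axis points along the white line.
- dial_mark (a point): where the dial's white line points: 40 mm from the axis along the line, just beyond the skirt (turns with the dial).
- flag (a joint): angle of the orange preset flag, same zero and sense as the dial's: dial and flag agree when the two values are equal. The flag is stiff (0.6 N m) and must stay put.
- flag_tip (a point): on the orange flag, an 18 x 9 x 4 mm tab lying beside the dial's skirt on the box top (its top 55 mm above the bench, 37 to 55 mm from the dial's axis); this point is 40 mm from the axis.
- valve: fixed grey-blue valve box, 190 (x) x 150 (y) x 70 mm high; origin at the centre of its underside, z up, +x its far side with three steel ports. On top a lever swings level about the vertical line through the origin; a white sector at +x carries a green band and a red end.
- valve_pivot (a point): the lever's pivot axis, at the valve box's centre, 72 mm above the bench.
- lever (a joint): lever angle in rad, 0 (rest, at its stop) to 1.0, grows clockwise seen from above. At value q the tail pointer points (q - 0.5) rad clockwise of the valve's +x and the red post stands diametrically across the pivot from it. The green band spans 0.45 to 0.65, the red 0.80 to 1.0. A spring drives it back to 0: 0.5 N m per rad plus 0.125 N m preload, so about 6 N at the post in the green band.
- post_top (a point): centre of the top, 128 mm above the bench, of the lever's upright red round post (the rules call the post lever_c3), 16 mm in diameter, 50 mm tall, 70 mm from the pivot. The dark lever arm beneath it is 16 mm wide, its top 82 mm above the bench.
- lever_pointer (a point): tip region of the lever's dark tail pointer, 68 mm from the pivot, on the far side of it from the post, over the middle of the coloured band.
- dish: bystander: closed clear culture dish with a pink disc, 60 mm in diameter, 16 mm high; origin under its centre.
- oil_bottle: bystander: small amber bottle, 44 mm in diameter, 85 mm tall; origin under its centre.
- tip_box: bystander: blue box of yellow pipette tips, 110 x 75 x 49 mm high; origin under its centre.
- tube_rack: bystander: aluminium block with three small tubes, 70 x 45 mm, 44 mm high; origin under its centre.
Things that resemble listed ones, but are neither listed nor needed, are in the scene too. What is shaped like the regulator but pink is not meant.

How it is judged:
On the way, in this order (a step that is already met when the one before it is completed fails the run):
1. the dial's white line is at the orange flag, the lever still at rest (horizontal distance between dial_mark and flag_tip below 0.006 m and value of joint lever below 0.15 rad), for 0.3 s.
2. the lever is held in the green band by the gripper (value of joint lever between 0.44 and 0.66 rad and contact force between the fingers and lever_c3 above 1 N), for 0.5 s.
At the end, for the whole second after the job is handed in: The lever stands still in the green band (0.44 to 0.66 rad), held there against its spring by the gripper's fingers on the red post (over 1 N), and the dial's line is within 6 mm of the flag (measured 40 mm from the axis). The program ends while holding (all of step 2 and horizontal distance between dial_mark and flag_tip below 0.006 m and velocity of joint lever between -0.05 and 0.05 rad/s); the arm keeps its last pose, push and grip.
It fails at once if the lever is run into the red (beyond 0.82 rad) (value of joint lever above 0.82 rad).
It fails at once if the lever is worked while the dial is not at the flag (value of joint lever above 0.25 rad and horizontal distance between dial_mark and flag_tip above 0.008 m).
It fails at once if the orange flag is shifted by more than 4 mm (distance of flag_tip from where it was at the start of the episode above 0.004 m).
It fails at once if a bystander is shifted by more than 15 mm or tipped (distance of any of dish, oil_bottle, tip_box, tube_rack from where it was at the start of the episode above 0.015 m or angle between any of dish, oil_bottle, tip_box, tube_rack's own z axis and vertical above 0.35 rad).
It also fails if it takes over 42 s, if anything falls off the work surface, if the arm or the gripper's body presses on something with over 40 N, if the wrist force passes 120 N, or if a joint passes its speed limit or range.

ROBOT

A 7-joint arm with a two-finger parallel gripper is mounted at the origin on the work surface. World frame = base frame: x ahead of the robot, y to its left, z up, the work surface at z = 0. Lengths are in m, angles in rad, forces in N, time in s.
With the tool pointing down it reaches from about 0.425 to 0.875 m from the base axis. Payload 8.4 kg.
Tool frame: the origin (TCP) lies midway between the tips of the shut fingers; the grasp point (between the pads) lies 19 mm behind it; z points along the fingers, y is the line along which they close (so a half turn about z gives the same grasp; the last joint's range is limited). The gripper opens to 85 mm and grips with 20 to 120 N. Pads are 22 mm wide; open, the fingers measure 114 mm over their backs; the gripper's body (76 mm by 85 mm) begins 54 mm behind the grasp point. The pads swing forward as they close: fully open they stand 13 mm farther back than shut.
Start: joints at [-1.226, 0.333, 0.04, 1.465, -0.013, 1.343, -0.059], TCP at [0.279, 0.587, 0.231] pointing down, gripper open.
Joint ranges: [-2.58, 2.58], [-0.38, 2.09], [-1.3, 1.39], [0.25, 2.4], [-1.5, 4.64], [0.08, 2.09], [-2.65, 2.65]. Speed limits (rad/s): [2.22, 2.22, 2.79, 2.79, 3.14, 3.14, 3.14].

INTERFACE

Orientations are given as a 3x3 rotation matrix whose columns are the frame's x, y, z axes.
In Python, from rig import manip gives the robot as it stands.
- The arm moves only by the shell command python3 -m jog 'ROWS' [OPENING]. ROWS is JSON, a list of rows, each a list of 4 numbers: the shift along the tool's x, y, z in cm, then the turn about the tool's z in rad. A call has 1 to 5 rows; each row is the pose to reach, as a shift and turn from the pose commanded when the call began, along the tool's axes at that moment; what a row does not reach only later rows make up. A row lasts 1/8 s, in which the tool goes at most 62.5 mm and 10.7 degrees, less where a joint would pass 70% of its speed; a pose out of reach is approached as far as the arm can. A call with a gripper value outside its range is refused whole. OPENING is the finger opening in cm, from 0 to 8.54, set as the call begins (- or left out, the last holds). The fingers move at their own pace and stop on an object; the grip force is fixed at half the most. Time passes only in rows, so rows that repeat a pose let the fingers close. It gives the time, the measured TCP pose, the force, the opening and the grip force at its end, in the units of the state.
- manip.state(): the state, without advancing time (a new reading comes with each control period).
- manip.capture(name): name is "scene" or "top" or "wrist"; returns a dict with "image" (480x640x3 uint8, red, green, blue), "depth" (480x640 float32, m along the optical axis (not along the pixel's ray), 0 where there is no reading), "mtx" (3x3 intrinsics, pixels), "world_from_camera" (4x4, takes a point from camera to world coordinates). Camera axes: x right, y up, looking along -z (the intrinsics and any distortion apply to the point x, -y, -z); pixel columns grow to the right and rows downward; lengths in m; the calibration is good to about 2 mm. A picture is of the moment at which its call begins.
- manip.close_job(): hands the job in; it is judged then, once.
The state is a dict: "time": time; "joint_positions": joint angles; "qvel": joint speeds; "effort": joint torques, N m; "tcp_pos": TCP position; "ee_rot": TCP orientation; "ft_force": force on the tool from outside, world axes, zero at the start; "torque": the same for the moment, N m; "grip_width": opening from 0.0 (shut) to 1.0 (fully open); "finger_force": force on a finger pad.
Only numpy, scipy, OpenCV 4.12 (cv2) and the standard library are available. Lean on these libraries where they do the work, as an engineer would, in place of code of your own. Each camera call takes 0.05 s, during which the arm holds its last target. There are 200 camera calls.

## Working session

There is one attempt and no reset: what is moved stays moved. The work goes in short steps, Python scripts to look and compute and a shell command to move; the robot and the scene stay as the last step left them, time stands still between calls to the robot, and variables do not carry over. Pictures are saved under pics/ and viewed, at most 10 in all, crops included, and the job is handed in when it is done.

```bash
ls; mkdir -p pics
python3 - <<'E'
from rig import manip
import cv2,numpy as np
s=manip.state();print({k:np.round(s[k],3).tolist() for k in s})
for n in("scene","top"):
    c=manip.capture(n);cv2.imwrite(f"pics/{n}0.png",c["image"][:,:,::-1]);np.savez(f"pics/{n}0.npz",**c)
    print(n,c["world_from_camera"].round(3).tolist(),c["mtx"].round(1).tolist())
E
```

```text
pics
{'time': 0.0, 'joint_positions': [-1.226, 0.334, 0.04, 1.466, -0.013, 1.343, -0.058], 'qvel': [0.0, 0.001, 0.0, 0.0, 0.0, -0.001, 0.001], 'effort': [-0.0, -65.854, 1.365, -40.558, 0.017, 0.012, 0.0], 'tcp_pos': [0.279, 0.587, 0.23], 'ee_rot': [[-0.903, 0.429, -0.001], [0.429, 0.903, -0.002], [-0.0, -0.002, -1.0]], 'ft_force': [0.518, 0.362, -0.548], 'torque': [0.05, -0.061, -0.001], 'finger_force': 0.0, 'grip_width': 1.005}
scene [[0.002, -0.825, 0.565, 1.22], [1.0, 0.008, 0.008, 0.023], [-0.011, 0.565, 0.825, 1.005], [0.0, 0.0, 0.0, 1.0]] [[456.9, 0.0, 324.4], [0.0, 456.9, 240.2], [0.0, 0.0, 1.0]]
top [[0.009, 0.978, -0.208, 0.355], [-1.0, 0.008, -0.007, 0.007], [-0.006, 0.209, 0.978, 1.312], [0.0, 0.0, 0.0, 1.0]] [[519.5, 0.0, 321.6], [0.0, 519.5, 234.7], [0.0, 0.0, 1.0]]
```

View pics/top0.png

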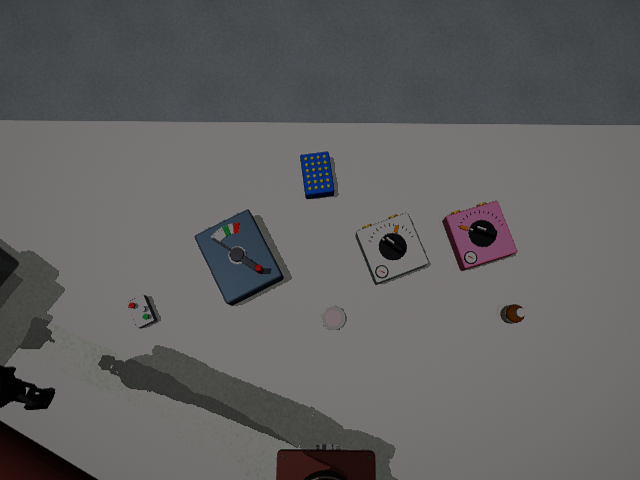

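View pics/scene0.png

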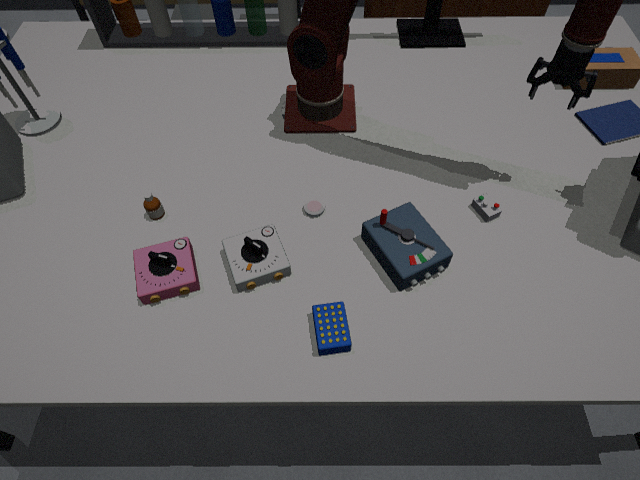

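The top view shows the white regulator with its dial at about (393,246) and the orange flag at (396,229). The valve pivot is at (237,255) and the red post at (259,268). The scene view shows the same layout. Next I measure with masks and rays.

```bash
cat > h.py <<'E'
import cv2,numpy as np
def cast(c,uv,z):
    uv=np.atleast_2d(np.float64(uv));K=c["mtx"];T=c["world_from_camera"]
    d=np.c_[(uv[:,0]-K[0,2])/K[0,0],-(uv[:,1]-K[1,2])/K[1,1],-np.ones(len(uv))]@T[:3,:3].T
    return T[:3,3]+d*((z-T[2,3])/d[:,2])[:,None]
def mask(c,lo,hi,box):
    x0,y0,x1,y1=box;m=cv2.inRange(cv2.cvtColor(c["image"],cv2.COLOR_RGB2HSV),lo,hi)
    r=np.zeros_like(m);r[y0:y1,x0:x1]=m[y0:y1,x0:x1];return r
def cen(m):
    v,u=np.nonzero(m);return np.array([u.mean(),v.mean()]),len(u)
E
python3 - <<'E'
from h import *
c=dict(np.load("pics/top0.npz"));s=dict(np.load("pics/scene0.npz"))
for n,c,fb,rb,gb in(("top",c,(380,215,410,240),(245,255,280,280),(205,215,245,245)),("scene",s,(235,255,265,275),(375,203,395,228),(400,250,435,270))):
    f,k=cen(mask(c,(8,120,90),(22,255,255),fb));print(n,"flag",f,k,cast(c,f,.055).round(4))
    m=mask(c,(0,130,80),(6,255,255),rb)|mask(c,(174,130,80),(180,255,255),rb);p,k=cen(m);v,u=np.nonzero(m)
    print("post",p,k,u.min(),u.max(),v.min(),v.max(),cast(c,p,.12).round(4))
    g,k=cen(mask(c,(45,80,40),(85,255,255),gb));print("green",g,k,cast(c,g,.072).round(4))
a=cv2.resize(np.load("pics/top0.npz")["image"][205:290,350:435],(510,510),interpolation=2)
b=cv2.resize(np.load("pics/scene0.npz")["image"][220:290,215:300],(600,494),interpolation=2)
b=cv2.resize(np.load("pics/top0.npz")["image"][205:305,190:290],(510,510),interpolation=2)
cv2.imwrite("pics/crop1.png",np.hstack([a,b])[:,:,::-1][:, :1020] if 0 else cv2.resize(np.hstack([a,b]),(800,400))[:,:,::-1])
E
```

```text
top flag [394.86486486 224.94594595] 37 [[ 0.649  -0.1655  0.055 ]]
post [257.5        267.33333333] 30 255 260 265 270 [[0.5304 0.1633 0.12  ]]
green [225.88888889 229.6031746 ] 63 [[0.63   0.2504 0.072 ]]
scene flag [248.60869565 266.43478261] 23 [[ 0.6448 -0.1713  0.055 ]]
post [383.95652174 211.08695652] 23 381 386 209 213 [[0.5285 0.16   0.12  ]]
green [421.47058824 257.80392157] 51 [[0.6343 0.2468 0.072 ]]
```

View pics/crop1.png

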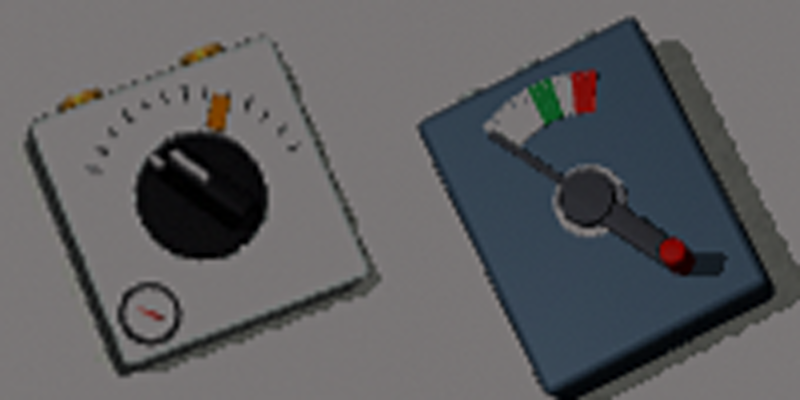

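The crop shows the dial's circle at top pixel (393,246.4) with its line pointing up-left. The flag is at (396,229), and the first orange mask picked up a brass port as well. The lever is at rest, pointing at the start of the scale. Rough positions first, then a close look with the wrist camera.

Run:
```python
from h import *
from rig import manip
c=dict(np.load("pics/top0.npz"));s=dict(np.load("pics/scene0.npz"))
D=cast(c,(392.9,246.4),.058)[0];print("dial",D.round(4))
f,k=cen(mask(c,(8,120,90),(22,255,255),(385,222,406,238)));F=cast(c,f,.055)[0];print("flag",f,k,F.round(4),np.hypot(*(F-D)[:2]))
# line end pixels in crop
p=np.array([[153,157],[240,212]])/4.706+[350,205];L=cast(c,p,.094);print("bar",L.round(4))
P=np.array([[588,195]])/4+[190,205];print("pivot",cast(c,P,.082).round(4))
st=manip.state();R=st["ee_rot"];t=st["tcp_pos"]
print("bar yaw",np.arctan2(*(L[0]-L[1])[[1,0]]),"tool x yaw",np.arctan2(R[1,0],R[0,0]))
print("delta tool cm",(R.T@(np.array([D[0],D[1],.22])-t)*100).round(1))
```

```text
dial [ 0.5942 -0.1592  0.058 ]
flag [395.88888889 228.25925926] 27 [ 0.6406 -0.1679  0.055 ] 0.04719338589280963
bar [[ 0.6067 -0.13    0.094 ]
 [ 0.5787 -0.1735  0.094 ]]
pivot [[ 0.5706 -0.0215  0.082 ]]
bar yaw 0.9986034381900141 tool x yaw 2.6977573837639484
delta tool cm [-60.5 -53.8   1.1]
```

```bash
cat >> h.py <<'E'
def delta(x,y,z,yaw):
    from rig import manip
    s=manip.state();R=np.array(s["ee_rot"]);t=np.array(s["tcp_pos"])
    y0=np.arctan2(R[1,0],R[0,0]);a=(y0-yaw+np.pi)%(2*np.pi)-np.pi
    print("t",round(s["time"],2),"tcp",t.round(4),"yaw",round(y0,3),"z-axis",R[:,2].round(3),"q7",round(s["joint_positions"][6],2),"delta cm",(R.T@(np.array([x,y,z])-t)*100).round(2),"turn",round(a,3))
E
python3 -m jog '[[-60.5,-53.8,1,1.7],[-60.5,-53.8,1,1.7],[-60.5,-53.8,1,1.7],[-60.5,-53.8,1,1.7],[-60.5,-53.8,1,1.7]]'
python3 -c "
from h import *;delta(.594,-.159,.22,1.0)"
```

```text
time: 0.72
tcp_pos: [0.4012, 0.2971, 0.2273]
ee_rot: [[-0.182, 0.983, -0.0], [0.983, 0.182, 0.0], [0.0, -0.0, -1.0]]
ft_force: [1.1, 0.8, -0.2]
grip_width: 0.997
finger_force: 0.0
t 0.72 tcp [0.4012 0.2971 0.2273] yaw 1.754 z-axis [-0.  0. -1.] q7 -0.54 delta cm [-48.37  10.64   0.72] turn 0.754
```

```bash
python3 -m jog '[[-48.4,10.6,0.7,0.75],[-48.4,10.6,0.7,0.75],[-48.4,10.6,0.7,0.75],[-48.4,10.6,0.7,0.75],[-48.4,10.6,0.7,0.75]]' >/dev/null
python3 -c "
from h import *;delta(.594,-.159,.22,1.0)"
```

```text
t 1.35 tcp [0.5243 0.0102 0.2231] yaw 1.008 z-axis [ 0.  0. -1.] q7 -0.62 delta cm [-10.58  14.93   0.3 ] turn 0.008
```

```bash
python3 -m jog '[[-10.6,14.9,0.3,0],[-10.6,14.9,0.3,0],[-10.6,14.9,0.3,0],[-10.6,14.9,0.3,0],[-10.6,14.9,0.3,0]]' >/dev/null
python3 - <<'E'
from h import *;delta(.594,-.159,.22,1.0)
from rig import manip
c=manip.capture("wrist");cv2.imwrite("pics/w1.png",c["image"][:,:,::-1]);np.savez("pics/w1.npz",**c)
print(c["world_from_camera"].round(3).tolist(),c["mtx"].round(1).tolist())
E
```

```text
t 1.98 tcp [ 0.5935 -0.1567  0.2194] yaw 1.01 z-axis [-0.001  0.    -1.   ] q7 -0.19 delta cm [-0.17  0.16 -0.06] turn 0.01
[[0.847, 0.502, 0.175, 0.639], [-0.532, 0.8, 0.276, -0.085], [-0.001, -0.327, 0.945, 0.361], [0.0, 0.0, 0.0, 1.0]] [[342.8, 0.0, 319.7], [0.0, 342.8, 244.3], [0.0, 0.0, 1.0]]
```

View pics/w1.png

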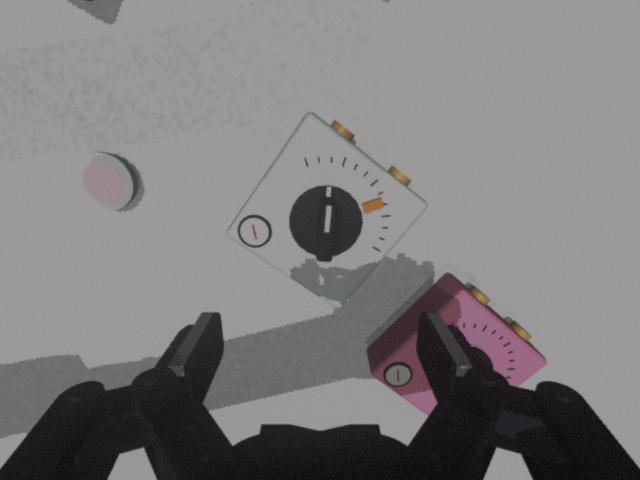

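The wrist view shows the dial at (326,220), with its line running up through (328,192) and the flag at (374,205). The fingers straddle the bar. Now I measure in this view.

```bash
cat >> h.py <<'E'
def measure(c,box,fbox,r0,dark=60):
    x0,y0,x1,y1=box;m=mask(c,(0,0,0),(180,255,dark),box)
    cn=max(cv2.findContours(m,0,1)[0],key=cv2.contourArea)
    f,k=cen(mask(c,(8,120,90),(22,255,255),fbox));F=cast(c,f,.055)[0]
    W=cast(c,cn[:,0,:],.058)
    return cn,W,F,k
E
python3 - <<'E'
from h import *
c=dict(np.load("pics/w1.npz"));T=c["world_from_camera"]
cn,W,F,k=measure(c,(280,170,372,250),(355,190,390,220),0)
# skirt circle: contour points on the skirt, away from the bar (rows<240)
W=W[(cn[:,0,1]<240)];A=np.c_[2*W[:,:2],np.ones(len(W))]
for _ in range(5):
    x=np.linalg.lstsq(A,(W[:,:2]**2).sum(1),rcond=None)[0];r=np.sqrt(x[2]+x[0]**2+x[1]**2);e=np.abs(np.hypot(*(W[:,:2]-x[:2]).T)-r);W,A=W[e<.0025],A[e<.0025]
D=x[:2];print("dial",D.round(4),"r",r.round(4),len(W))
d=F[:2]-D;print("flag",F.round(4),k,"dist",np.hypot(*d).round(4),"yaw",np.arctan2(d[1],d[0]).round(3))
g=cv2.inRange(cv2.cvtColor(c["image"],6+1),110,255)
for n,b,z in(("bar line",(318,203,336,236),.094),("skirt dash",(322,186,336,198),.0585)):
    m=np.zeros_like(g);m[b[1]:b[3],b[0]:b[2]]=g[b[1]:b[3],b[0]:b[2]]
    v,u=np.nonzero(m);L=cast(c,np.c_[u,v],z)[:,:2];q=L.mean(0);w=np.linalg.svd(L-q)[2][0];e=(L-q)@w
    print(n,len(u),q.round(4),"len",np.ptp(e).round(3),"axis yaw",np.arctan2(*w[::-1]).round(3),"from D",np.arctan2(*(q-D)[::-1]).round(3),np.hypot(*(q-D)).round(4))
t=dict(np.load("pics/top0.npz"))
E
```

```text
dial [ 0.5995 -0.1581] r 0.0321 134
flag [ 0.6436 -0.1681  0.055 ] 175 dist 0.0453 yaw -0.224
bar line 124 [ 0.6071 -0.1479] len 0.021 axis yaw -2.209 from D 0.929 0.0127
skirt dash 45 [ 0.6166 -0.1355] len 0.011 axis yaw -2.473 from D 0.921 0.0283
```

```bash
python3 -c "
from h import *;delta(.599,-.158,.067,.93)"
```

```text
t 2.02 tcp [ 0.5937 -0.1558  0.2197] yaw 1.011 z-axis [-0.001  0.001 -1.   ] q7 -0.19 delta cm [ 0.09  0.59 15.27] turn 0.081
```

```bash
python3 -m jog '[[0.1,0.6,5,0.08],[0.1,0.6,10,0.08],[0.1,0.6,13,0.08],[0.1,0.6,15.2,0.08],[0.1,0.6,15.2,0.08]]' 5; python3 -c "
from h import *;delta(.599,-.158,.067,.93)"
```

```text
time: 2.65
tcp_pos: [0.5984, -0.1571, 0.0668]
ee_rot: [[0.596, 0.803, -0.003], [0.803, -0.596, 0.001], [-0.001, -0.003, -1.0]]
ft_force: [-0.3, -0.6, 1.1]
grip_width: 0.582
finger_force: 0.0
t 2.65 tcp [ 0.5984 -0.1571  0.0668] yaw 0.933 z-axis [-0.003  0.001 -1.   ] q7 -0.18 delta cm [-0.04  0.1  -0.02] turn 0.003
```

Close on the bar. The delta from the commanded pose is small.

```bash
python3 -m jog '[[0,0,0,0],[0,0,0,0],[0,0,0,0],[0,0,0,0],[0,0,0,0]]' 0;  python3 -m jog '[[0,0,0,0],[0,0,0,0]]'; python3 -c "
from h import *;delta(.599,-.158,.067,.93)"
```

```text
time: 3.28
tcp_pos: [0.5992, -0.1582, 0.0696]
ee_rot: [[0.597, 0.802, -0.0], [0.802, -0.597, 0.002], [0.002, -0.001, -1.0]]
ft_force: [-6.4, 4.6, 10.7]
grip_width: 0.151
finger_force: 59.4
time: 3.52
tcp_pos: [0.5992, -0.1582, 0.0696]
ee_rot: [[0.597, 0.802, -0.0], [0.802, -0.597, 0.002], [0.002, -0.001, -1.0]]
ft_force: [-6.8, 5.1, 11.6]
grip_width: 0.149
finger_force: 59.4
t 3.52 tcp [ 0.5992 -0.1582  0.0696] yaw 0.931 z-axis [-0.     0.002 -1.   ] q7 -0.18 delta cm [ 0.01 -0.03  0.26] turn 0.001
```

```bash
python3 -m jog '[[0,0.1,-0.2,0.15],[0,0.1,-0.2,0.3],[0,0.1,-0.2,0.45],[0,0.1,-0.2,0.6],[0,0.1,-0.2,0.75]]' ; python3 -c "
from h import *;delta(.599,-.158,.069,-.224)"
```

```text
time: 4.15
tcp_pos: [0.5997, -0.1593, 0.0698]
ee_rot: [[0.985, 0.175, -0.001], [0.175, -0.985, 0.001], [-0.001, -0.001, -1.0]]
ft_force: [0.9, -0.1, -9.7]
grip_width: 0.147
finger_force: 59.7
t 4.15 tcp [ 0.5997 -0.1593  0.0698] yaw 0.176 z-axis [-0.001  0.001 -1.   ] q7 -0.85 delta cm [-0.05 -0.14  0.08] turn 0.4
```

```bash
python3 -m jog '[[0,0,0,0.15],[0,0,0,0.28],[0,0,0,0.36],[0,0,0,0.4],[0,0,0,0.4]]'
python3 - <<'E'
from h import *;delta(.599,-.158,.069,-.224)
from rig import manip
c=manip.capture("wrist");cv2.imwrite("pics/w2.png",c["image"][:,:,::-1]);np.savez("pics/w2.npz",**c)
E
```

```text
time: 4.78
tcp_pos: [0.5997, -0.1599, 0.0698]
ee_rot: [[0.976, -0.217, -0.001], [-0.217, -0.976, -0.0], [-0.001, 0.0, -1.0]]
ft_force: [-1.3, -1.6, -8.6]
grip_width: 0.153
finger_force: 59.8
t 4.78 tcp [ 0.5997 -0.1599  0.0698] yaw -0.219 z-axis [-0.001 -0.    -1.   ] q7 -1.19 delta cm [-0.11 -0.17  0.08] turn 0.005
```

View pics/w2.png

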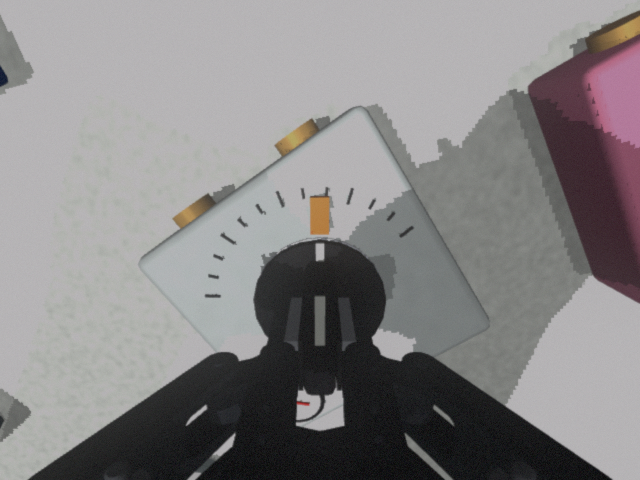

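The wrist view shows the white line (u≈320, v 245–345) and the orange flag (u≈320, v≈215) in line. I release and rise.

```bash
python3 -m jog '[[0,0,0,0],[0,0,0,0],[0,0,0,0]]' 5; python3 -m jog '[[0,0,-5,0],[0,0,-10,0],[0,0,-13,0],[0,0,-15,0],[0,0,-15,0]]'
python3 - <<'E'
from h import *
from rig import manip
c=manip.capture("wrist");np.savez("pics/w3.npz",**c)
g=cv2.cvtColor(c["image"],cv2.COLOR_RGB2HSV)
f,k=cen(mask(c,(8,120,90),(22,255,255),(300,170,345,215)));F=cast(c,f,.055)[0];print("flag",f,k,F.round(4))
o=c["image"][150:290,250:390]
t=manip.capture("top");np.savez("pics/top1.npz",**t)
P=np.vstack([cast(t,(237,253.75),.082)])
print("pivot",P.round(4))
q=t["image"][205:305,190:290]
cv2.imwrite("pics/crop3.png",np.hstack([cv2.resize(o,(400,400)),cv2.resize(q,(400,400))])[:,:,::-1])
E
```

```text
time: 5.2
tcp_pos: [0.6008, -0.1599, 0.0707]
ee_rot: [[0.976, -0.218, 0.001], [-0.218, -0.976, 0.0], [0.001, -0.0, -1.0]]
ft_force: [-0.2, 0.1, -0.2]
grip_width: 0.59
finger_force: 0.0
time: 5.82
tcp_pos: [0.6008, -0.1601, 0.221]
ee_rot: [[0.976, -0.218, 0.002], [-0.218, -0.976, -0.0], [0.002, -0.0, -1.0]]
ft_force: [-0.7, 1.0, -1.3]
grip_width: 0.588
finger_force: 0.0
flag [320. 177.] 135 [ 0.6424 -0.1691  0.055 ]
pivot [[0.5685 0.2188 0.082 ]]
```

View pics/crop3.png

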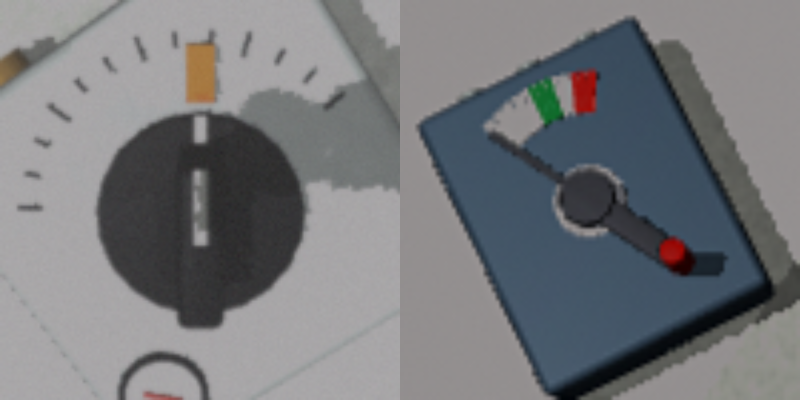

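The dial line and flag still agree after release, and the lever is at rest. Now over to the post.

```bash
python3 -c "
from h import *;delta(.529,.162,.23,.964)"
```

```text
t 5.92 tcp [ 0.5999 -0.1595  0.219 ] yaw -0.219 z-axis [-0.001  0.    -1.   ] q7 -1.29 delta cm [-13.92 -29.84  -1.08] turn -1.183
```

```bash
python3 -m jog '[[-14,-30,-1,-1.18],[-14,-30,-1,-1.18],[-14,-30,-1,-1.18],[-14,-30,-1,-1.18],[-14,-30,-1,-1.18]]' >/dev/null; python3 -c "
from h import *;delta(.529,.162,.23,.964)"
```

```text
t 6.55 tcp [0.5315 0.1472 0.2284] yaw 0.725 z-axis [-0.001 -0.    -1.   ] q7 -1.07 delta cm [ 0.79 -1.28 -0.16] turn -0.239
```

```bash
python3 -m jog '[[0.8,-1.3,-0.2,-0.15],[0.8,-1.3,-0.2,-0.24],[0.8,-1.3,-0.2,-0.24]]' >/dev/null
python3 - <<'E'
from h import *
from rig import manip
delta(.529,.162,.23,.964)
c=manip.capture("wrist");cv2.imwrite("pics/w4.png",c["image"][:,:,::-1]);np.savez("pics/w4.npz",**c)
E
```

```text
t 6.92 tcp [0.5298 0.1602 0.2302] yaw 0.958 z-axis [-0.002 -0.001 -1.   ] q7 -0.87 delta cm [ 0.1  -0.17  0.02] turn -0.006
```

View pics/w4.png

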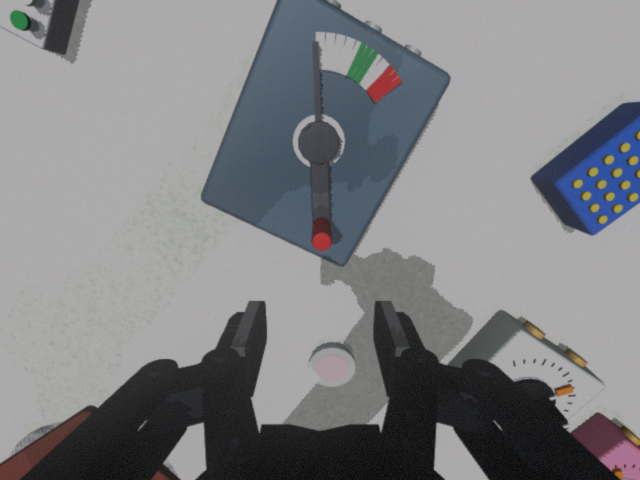

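The wrist view shows the post top at (321,240), the hub at (319,142) and the pointer tip at (317,45). The sector's green and red lie clockwise of the pointer.

Run:
```python
from h import *
c=dict(np.load("pics/w4.npz"))
b=(305,225,340,255);m=mask(c,(0,150,150),(6,255,255),b)|mask(c,(174,150,150),(180,255,255),b);p,k=cen(m)
v,u=np.nonzero(m);print(k,p,u.min(),u.max(),v.min(),v.max())
P=cast(c,(321.5,241),.128)[0];print("post",P.round(4), cast(c,p,.128).round(4))
H=cast(c,(319,142),.085)[0];Q=cast(c,(317,45),.075)[0];print("hub",H.round(4),np.hypot(*(P-H)[:2]),"pointer",Q.round(4),np.hypot(*(Q-H)[:2]))
print("yaw post->hub",np.arctan2(*(H-P)[[1,0]]),"hub->pointer",np.arctan2(*(Q-H)[[1,0]]))
g,k=cen(mask(c,(45,80,40),(85,255,255),(340,40,380,90)));G=cast(c,g,.072)[0];a=np.arctan2(*(G-H)[[1,0]]);print("green",k,a,np.hypot(*(G-H)[:2]))
delta(P[0],P[1],.093,.985)
```

```text
231 [321.23376623 241.29004329] 313 330 233 249
post [0.5333 0.1618 0.128 ] [[0.533  0.1618 0.128 ]]
hub [0.5715 0.2195 0.085 ] 0.06922661582947424 pointer [0.6108 0.278  0.075 ] 0.07039625103383824
yaw post->hub 0.9857397867749907 hub->pointer 0.9790128858084428
green 603 0.4458486241075693 0.0674085925405587
t 6.97 tcp [0.53   0.1599 0.2304] yaw 0.956 z-axis [-0.001 -0.001 -1.   ] q7 -0.87 delta cm [ 0.37  0.17 13.74] turn -0.029
```

Distances match (70 mm, and 0.54 rad to mid-green). I descend and grip.

```bash
python3 -m jog '[[0.4,0.2,5,-0.03],[0.4,0.2,9,-0.03],[0.4,0.2,12,-0.03],[0.4,0.2,13.7,-0.03],[0.4,0.2,13.7,-0.03]]' 5; python3 -m jog '[[0,0,0,0],[0,0,0,0],[0,0,0,0],[0,0,0,0],[0,0,0,0]]' 0; python3 -c "
from h import *;delta(.533,.162,.093,.983)"
```

```text
time: 7.6
tcp_pos: [0.5339, 0.1618, 0.0937]
ee_rot: [[0.552, 0.834, -0.002], [0.834, -0.552, -0.001], [-0.002, -0.001, -1.0]]
ft_force: [0.7, -0.6, 0.5]
grip_width: 0.587
finger_force: 0.0
time: 8.22
tcp_pos: [0.5336, 0.1636, 0.0957]
ee_rot: [[0.55, 0.835, -0.002], [0.835, -0.55, 0.002], [0.001, -0.003, -1.0]]
ft_force: [-9.1, 1.6, 10.2]
grip_width: 0.171
finger_force: 58.3
t 8.22 tcp [0.5336 0.1636 0.0957] yaw 0.989 z-axis [-0.002  0.002 -1.   ] q7 -0.72 delta cm [-0.17  0.04  0.27] turn 0.006
```

```bash
python3 -m jog '[[0.04,-0.7,-0.2,0.1],[0.14,-1.39,-0.2,0.2],[0.31,-2.07,-0.2,0.3],[0.55,-2.73,-0.2,0.4],[0.55,-2.73,-0.2,0.4]]'
python3 - <<'E'
from h import *
H=np.array([.5715,.2195]);a=-np.pi+.983-.55;delta(*(H+.07*np.array([np.cos(a),np.sin(a)])),.0955,.983-.55)
from rig import manip
t=np.array(manip.state()["tcp_pos"])[:2]-H;print("r",np.hypot(*t),"q est",.983-np.arctan2(-t[1],-t[0]))
E
```

```text
time: 8.85
tcp_pos: [0.5148, 0.1822, 0.0963]
ee_rot: [[0.832, 0.554, 0.001], [0.554, -0.832, -0.0], [0.001, 0.001, -1.0]]
ft_force: [7.0, 1.0, -15.5]
grip_width: 0.166
finger_force: 59.6
t 8.85 tcp [0.5148 0.1822 0.0963] yaw 0.588 z-axis [ 0.001 -0.    -1.   ] q7 -1.16 delta cm [-0.13 -1.04  0.07] turn 0.155
r 0.06788718339070805 q est 0.401362364850974
```

```bash
python3 -m jog '[[0.01,-0.35,0.1,0.05],[0.03,-0.7,0.1,0.1],[0.06,-1.05,0.1,0.15],[0.06,-1.05,0.1,0.15],[0.06,-1.05,0.1,0.15]]'; python3 -m jog '[[0,0,0,0],[0,0,0,0],[0,0,0,0],[0,0,0,0],[0,0,0,0]]'
python3 - <<'E'
from h import *
H=np.array([.5715,.2195])
from rig import manip
t=np.array(manip.state()["tcp_pos"])[:2]-H;print("r",np.hypot(*t),"q est",.983-np.arctan2(-t[1],-t[0]))
w=manip.capture("wrist");c=manip.capture("top")
o=c["image"][195:305,190:430];cv2.imwrite("pics/end.png",np.vstack([cv2.resize(w["image"][0:320,100:540],(440,320)),cv2.resize(o,(440,202))])[:,:,::-1])
E
```

```text
time: 9.48
tcp_pos: [0.5099, 0.1906, 0.096]
ee_rot: [[0.905, 0.425, 0.001], [0.425, -0.905, 0.0], [0.001, 0.0, -1.0]]
ft_force: [3.8, -3.2, -1.2]
grip_width: 0.165
finger_force: 61.0
time: 10.1
tcp_pos: [0.5098, 0.1908, 0.0959]
ee_rot: [[0.906, 0.424, 0.001], [0.424, -0.906, 0.0], [0.001, 0.0, -1.0]]
ft_force: [3.4, -4.7, 3.3]
grip_width: 0.164
finger_force: 61.7
r 0.06806098489860087 q est 0.5470434094424855
```

View pics/end.png

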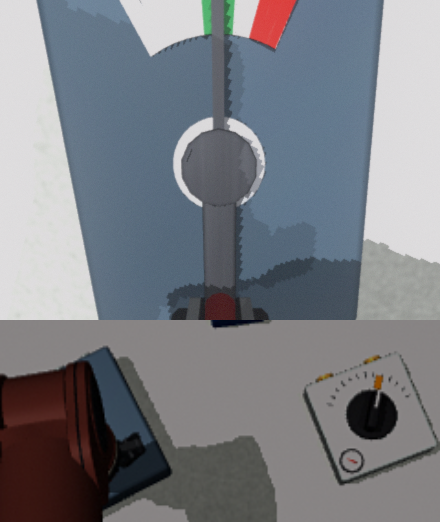

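The pointer (u≈218 in the crop) stands in the middle of the green band (203–235). The fingers hold the post with about 60 N, and the dial is still at the flag. I hand in.

```bash
python3 -c "
from rig import manip
print(manip.close_job())"
```

```text
the job is handed in; nothing more can be done
None
```

I handed the job in with the dial's line at the orange flag and the gripper holding the lever at about 0.55 rad, mid-green, after about 10 of the 42 s; the hand-in returned no verdict.

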